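Close the site kit into the sealed transit case

TASK

Pack the site kit for dry transport: turn the case's winged purge valve fully open without bumping the indicator glass beside it, lay every carton and marker that lies on the bench near the valve end of the case into the case (not the markers far along the bench), and lay the lid on. Then, with the valve still open, press the lid down at its corners one after another until it sits flat on the rim all round, and at last turn the valve fully closed; leave the mug, the bottle and the large tape roll behind the case where they stand.

Things in the scene. Friction and masses are not known exactly. Their poses are not given: they have to be found in the camera images.
- case: open grey transit case standing fixed on the worktop: outside 166 (its x) x 216 (its y) x 60 mm high, walls 10 mm, so 146 x 196 mm inside, floor 5 mm; origin at the centre of its underside, z up. A 24 mm high ledge juts 77 mm from its -y end and carries the winged valve key and the indicator. On each corner of the rim sits a rubber corner seal 16 x 16 mm that stands 7 mm proud of the rim at the start, centred 75 mm (x) and 100 mm (y) from the case's centre
- lid: loose grey lid, plate 166 (its x) x 216 (its y) x 10 mm, 0.35 kg; origin at the centre of the plate's underside, z up; locating bars reach 13 mm below the plate (it stands on them on the worktop) and drop inside the case walls with 2.5 mm play, their lower edges rounded. It fits either way round. Laid on the case it first rests on the four proud corner seals, its underside 67 mm above the worktop; sealed, its underside lies on the rim at 60 mm
- lid_handle (a point): centre of the lid's black bar handle: bar 110 mm long (lid's y), 14 mm wide (lid's x), 14 mm high, its centre 37 mm above the plate's underside (27 mm above the plate's top); 20 mm free below the bar between its two feet, which stand 48 mm either side
- valve (a joint): turn of the winged purge-valve key about a vertical axis: 0 = closed (wings along the case's x), 1.57 = fully open (wings along the case's y, one pointing at the case's end wall); it opens anticlockwise seen from above, stops at both ends and stays where it is left (about 0.07 N m); at the start closed or partly open by up to 0.4
- valve_grip (a point): middle of the wings, on the turning axis, 55 mm above the worktop; the frame turns with the key, its x along the wings. The wings are a flat bar 58 mm long, 9 mm thick, 22 mm high (44 to 66 mm above the worktop), below them only a 10 mm stem down to 31 mm. The axis lies 37 mm from the case's end wall, so the wing tips pass 8 mm from that wall
- indicator: humidity indicator: small upright sight glass 22 mm in diameter (foot and cap a little wider) on the ledge beside the valve; origin at its foot, 24 mm above the worktop; top 64 mm above the worktop; its axis lies 50 mm from the valve's axis towards the case's +x, so the closed wing passes 10 mm from it; must not be bumped
- carton_a_mid (a point): small printed carton, 45 (its x) x 70 (its y) x 22 mm high; the point is its centre, half-way up; grip it across the 45 mm; about 0.09 kg; may be absent
- carton_b_mid (a point): small printed carton, 45 (its x) x 70 (its y) x 22 mm high; the point is its centre, half-way up; grip it across the 45 mm; about 0.09 kg; may be absent
- marker_a_mid (a point): marker pen lying down, 128 mm long (its x), 16 to 20 mm wide (its y), 20 mm high; the point is its centre, half-way up; about 0.02 kg; may be absent
- marker_b_mid (a point): marker pen lying down, 128 mm long (its x), 16 to 20 mm wide (its y), 20 mm high; the point is its centre, half-way up; about 0.02 kg; may be absent
- mug: black mug, bystander behind the case
- wash_bottle: white bottle with a blue spout, bystander behind the case
- tape: large brown tape roll, bystander behind the case
- lid_corner_1 (a point): spot on the lid's top at its corner -x -y (75 and 100 mm from the lid's centre), where to press it: right over a corner seal when the lid is on
- lid_corner_2 (a point): spot on the lid's top at its corner -x +y (75 and 100 mm from the lid's centre), where to press it: right over a corner seal when the lid is on
- lid_corner_3 (a point): spot on the lid's top at its corner +x -y (75 and 100 mm from the lid's centre), where to press it: right over a corner seal when the lid is on
- lid_corner_4 (a point): spot on the lid's top at its corner +x +y (75 and 100 mm from the lid's centre), where to press it: right over a corner seal when the lid is on
- seal_1 (a joint): how far the corner seal at the case's -x -y corner has been pushed down (m): 0 = 7 mm proud, 0.007 = flush with the rim; it gives at about 8 N pressed on it and stays down
- seal_2 (a joint): how far the corner seal at the case's -x +y corner has been pushed down (m): 0 = 7 mm proud, 0.007 = flush with the rim; it gives at about 8 N pressed on it and stays down
- seal_3 (a joint): how far the corner seal at the case's +x -y corner has been pushed down (m): 0 = 7 mm proud, 0.007 = flush with the rim; it gives at about 8 N pressed on it and stays down
- seal_4 (a joint): how far the corner seal at the case's +x +y corner has been pushed down (m): 0 = 7 mm proud, 0.007 = flush with the rim; it gives at about 8 N pressed on it and stays down

How it is judged:
By the outcome, as a careful person would: the job done as asked, in the order asked, and still so for the second after the job is handed in, with the robot touching nothing.
Of carton_a, carton_b, marker_a, marker_b only 2 to 3 are there at a start; the rules pass over those that are not, and their reading is None.
At some moment in a run one of carton_a, carton_b, marker_a, marker_b may be knocked a few centimetres aside while the robot is not near it.
Once in a run the grip may slacken for a moment while it holds something.
It also fails if it takes over 184 s, if anything falls off the work surface, if the arm or the gripper's body presses on something with over 40 N, if the wrist force passes 120 N, or if a joint passes its speed limit or range.

ROBOT

A 6-joint arm with a two-finger parallel gripper is mounted at the origin on a cart in front of the work surface, level with it; the furniture and walls round the work are solid. World frame = base frame: x ahead of the robot, y to its left, z up, the work surface at z = 0. Lengths are in mm, angles in rad, forces in N, time in s.
With the tool pointing down it reaches from about 425 to 950 mm from the base axis. Payload 14.7 kg.
Tool frame: the origin (TCP) lies midway between the tips of the shut fingers; the grasp point (between the pads) lies behind it (robot.hold_point_z is the z of the grasp point in the tool frame, in mm); z points along the fingers, y is the line along which they close (so a half turn about z gives the same grasp; the last joint's range is limited). The gripper opens to 85 mm and grips with 20 to 120 N. Pads are 22 mm wide; open, the fingers measure 114 mm over their backs; the gripper's body (76 mm by 85 mm) begins 54 mm behind the grasp point. The pads swing forward as they close: fully open they stand 13 mm farther back than shut.
Start: joints at [1.27, 0.48, 1.596, -0, 1.065, -0.047], TCP at [163.18, 629.178, 231.297] pointing down, gripper open.
Joint ranges: [-2.75, 2.75], [-0.82, 2.05], [0.23, 2.67], [-1.56, 4.7], [0.09, 2.69], [-2.92, 2.92]. Speed limits (rad/s): [1.89, 1.89, 2.39, 3.01, 3.01, 3.01].

INTERFACE

Orientations are given as a unit quaternion [x, y, z, w].
In Python, from cell import robot, viewer, hand_in gives the robot as it stands.
- The arm moves only by the tool servo_tool, never from a script. Its argument "moves" is a list that holds one entry, the list of rows, each a list of 4 numbers: the shift along the tool's x, y, z in mm, then the turn about the tool's z in rad. A call has 1 to 20 rows; each row shifts and turns the commanded pose from where the row before left it, along the tool's axes as they then stand; what a row does not reach is not made up. A row lasts 1/8 s, in which the tool goes at most 62.5 mm and 10.7 degrees, less where a joint would pass 70% of its speed; a pose out of reach is approached as far as the arm can. A call with a gripper value outside its range is refused whole. "hand" is the finger opening in mm, from 0 to 85.4, set as the call begins (left out, the last holds). The fingers move at their own pace and stop on an object; "force" is the grip in N (left out, the last holds). Time passes only in rows, so rows that do not move let the fingers close. It gives the time, the measured TCP pose, the force, the opening and the grip force at its end, in the units of the state.
- robot.read_state(): the state, without advancing time (a new reading comes with each control period).
- viewer.get_image(name): name is "side" or "top"; returns a dict with "image" (420x560x3 uint8, blue, green, red), "depth" (420x560 float32, mm along the optical axis (not along the pixel's ray), 0 where there is no reading), "mtx" (3x3 intrinsics, pixels), "world_from_camera" (4x4, takes a point from camera to world coordinates). Camera axes: x right, y down, z forward; pixel columns grow to the right and rows downward; lengths in mm; the calibration is good to about 2 mm. A picture is of the moment at which its call begins.
- hand_in(): hands the job in; it is judged then, once.
The state is a dict: "time": time; "joint_positions": joint angles; "dq": joint speeds; "effort": joint torques, N m; "eef_pos": TCP position; "ee_rot": TCP orientation; "ft_force": force on the tool from outside, world axes, zero at the start; "ft_torque": the same for the moment, N m; "finger_gap": finger opening in mm; "gripper_force": force on a finger pad.
Only numpy, scipy, OpenCV 4.12 (cv2) and the standard library are available. Lean on these libraries where they do the work, as an engineer would, in place of code of your own. Each camera call takes 0.05 s, during which the arm holds its last target. There are 200 camera calls.

## Working session

There is one attempt and no reset: what is moved stays moved. The work goes in short steps, Python scripts to look and compute and a tool call to move; the robot and the scene stay as the last step left them, time stands still between calls to the robot, and variables do not carry over. Pictures are saved under pics/ and viewed, at most 14 in all, crops included, and the job is handed in when it is done.

Besides the shell and the picture viewer there is one more tool, called after ">>>" in YAML: its name, and indented under it one key for each argument. servo_tool: Moves the arm, as the interface text tells. Its arguments: {"type":"object","properties":{"moves":{"type":"array"},"hand":{"type":"number"},"force":{"type":"number"}},"required":["moves"]}

```bash
ls; mkdir -p pics; cat > h.py <<'E'
import numpy as np, cv2
from cell import robot, viewer, hand_in
def snap(n,f):
    d=viewer.get_image(n); cv2.imwrite('pics/'+f,d['image']); np.savez('pics/'+f+'.npz',**{k:np.array(v) for k,v in d.items()}); return d
def cloud(d):
    K=np.array(d['mtx']);T=np.array(d['world_from_camera']);z=np.array(d['depth'],float)
    v,u=np.indices(z.shape);P=np.stack([(u-K[0,2])/K[0,0]*z,(v-K[1,2])/K[1,1]*z,z],-1)
    W=P@T[:3,:3].T+T[:3,3]; W[z==0]=np.nan; return W
E
python3 - <<'E'
from h import *
s=robot.read_state();print(s,robot.hold_point_z)
for n in('top','side'):
    d=snap(n,n+'0.png');print(np.round(d['world_from_camera'],2),d['mtx'])
E
```

```text
pics
{'time': 0.0, 'joint_positions': array([ 1.27039038e+00,  4.80819118e-01,  1.59686072e+00,  1.42304457e-05,
        1.06511784e+00, -4.65927520e-02]), 'dq': array([ 6.35263291e-05,  1.75977950e-03, -2.02199053e-04, -9.64488595e-04,
        1.66370897e-04,  8.97231400e-04]), 'effort': array([-3.62807317e-03, -9.50656056e+01, -4.30166602e+01, -4.40313543e-04,
        1.21134741e-02, -8.26132549e-06]), 'eef_pos': array([163.06178673, 628.78979713, 230.68555273]), 'ee_rot': array([ 1.26569625e-01,  9.91957543e-01, -5.92395149e-04, -1.10141533e-04]), 'ft_force': array([ 0.21932708,  0.06794247, -0.57003588]), 'ft_torque': array([ 0.00011172, -0.01568138,  0.01382996]), 'gripper_force': 0.0, 'finger_gap': 85.59564684032304} -18.700000000000003
[[-1.00000e-02 -9.90000e-01  1.60000e-01  3.28270e+02]
 [-1.00000e+00  1.00000e-02  1.00000e-02  9.84000e+00]
 [-1.00000e-02 -1.60000e-01 -9.90000e-01  1.42171e+03]
 [ 0.00000e+00  0.00000e+00  0.00000e+00  1.00000e+00]] [[390.06346066   0.         276.49611463]
 [  0.         390.06346066 207.6026884 ]
 [  0.           0.           1.        ]]
[[ 8.5000e-01 -2.1000e-01  4.9000e-01 -8.2700e+00]
 [-5.3000e-01 -3.2000e-01  7.9000e-01 -8.8607e+02]
 [-1.0000e-02 -9.2000e-01 -3.8000e-01  5.2222e+02]
 [ 0.0000e+00  0.0000e+00  0.0000e+00  1.0000e+00]] [[397.03921859   0.         279.75360501]
 [  0.         397.03921859 210.4778676 ]
 [  0.           0.           1.        ]]
```

View pics/top0.png

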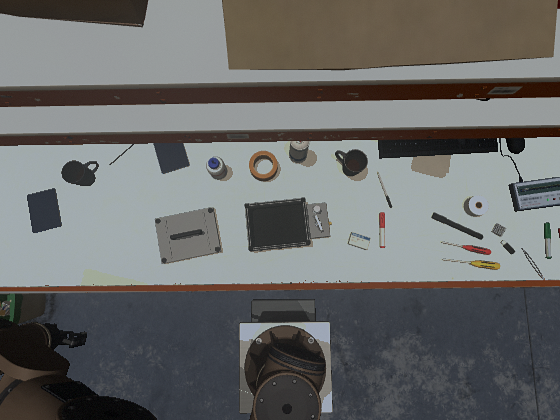

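View pics/side0.png

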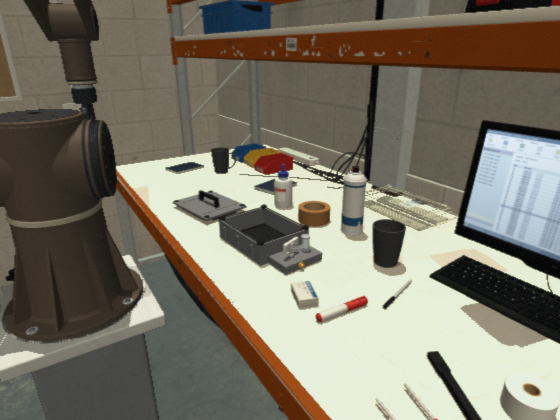

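```bash
python3 - <<'E'
import cv2,numpy as np
im=cv2.imread('pics/top0.png')
cv2.imwrite('pics/c1.png',cv2.resize(im[160:285,235:405],(800,588),interpolation=cv2.INTER_CUBIC))
im=cv2.imread('pics/side0.png')
cv2.imwrite('pics/c2.png',cv2.resize(im[200:335,215:415],(800,540),interpolation=cv2.INTER_CUBIC))
E
```

```text
(no output)
```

View pics/c1.png

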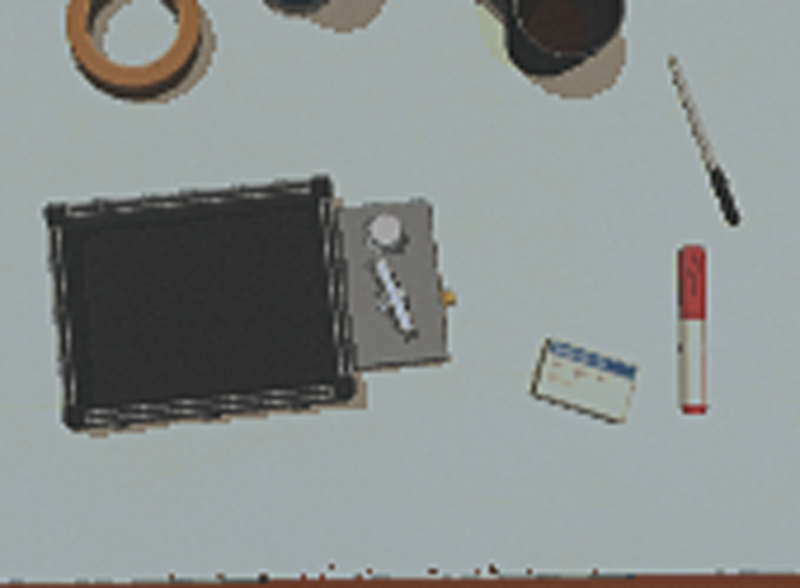

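View pics/c2.png

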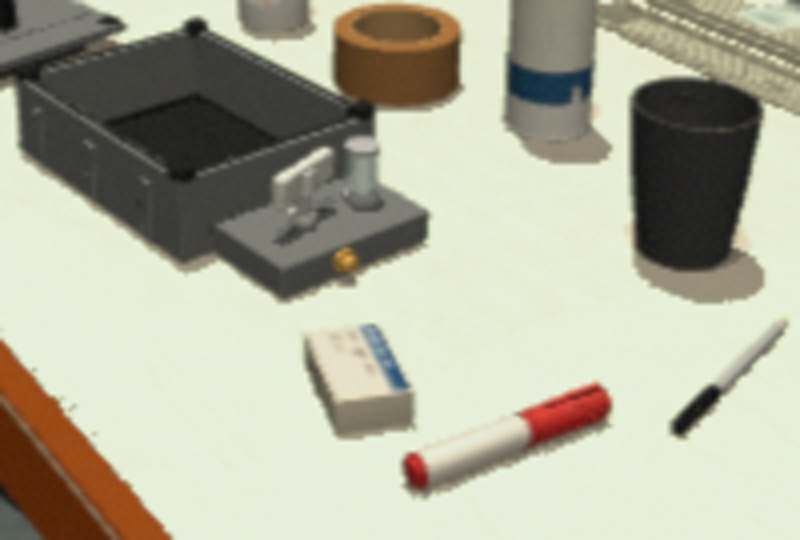

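```bash
cat >> h.py <<'E'
def rect(W,m):
    P=W[m][:,:2].astype(np.float32); r=cv2.minAreaRect(P); b=cv2.boxPoints(r)
    e=[b[1]-b[0],b[2]-b[1]]; l=max(e,key=np.linalg.norm); a=np.degrees(np.arctan2(l[1],l[0]))%180
    return np.round(r[0],1),np.round(sorted(r[1]),1),round(float(a),1),m.sum(),np.round(np.nanmedian(W[m][:,2]),1)
E
python3 - <<'E'
from h import *
for n in('top','side'):
    W=cloud(dict(np.load(f'pics/{n}0.png.npz')));x,y,z=W[...,0],W[...,1],W[...,2]
    def box(a,b,c,d,lo,hi): return (x>a)&(x<b)&(y>c)&(y<d)&(z>lo)&(z<hi)
    print(n,'table z',np.nanmedian(z[box(400,650,-200,0,-20,6)]))
    m=box(350,750,-500,400,8,200).astype(np.uint8)
    k,lab,st,ce=cv2.connectedComponentsWithStats(m)
    for i in range(1,k):
        if st[i,4]>25: print(st[i,:4],*rect(W,lab==i))
    if n=='top':
        for nm,bb in dict(case=(420,640,-80,150,50,75),wing=(420,640,-150,-60,45,75),lid=(350,700,150,450,12,28),lidh=(350,700,150,450,30,60)).items():
            m=box(*bb); print(nm,*rect(W,m)); 
        m=box(420,640,-150,-55,33,75);
        for p in W[m]: print(np.round(p).astype(int),end=' ')
E
```

```text
top table z 1.3619082809054817
[290 141  20  22] [737.2 -61.2] [25.3 63.9] 89.8 350 134.4
[335 149  33  27] [ 714.  -251.9] [ 81.9 106.9] 26.0 594 62.7
[249 154  29  28] [703.   66.8] [ 92.8 102.2] 88.4 417 46.9
[383 154  23   4] [ 744.9 -421.4] [ 9.2 82.4] 89.1 38 10.6
[206 157  21  22] [695.9 234.9] [59.5 63.9] 98.7 355 96.3
[174 158  15  11] [729.9 373.6] [40.7 52.2] 90.6 113 13.6
[244 197  88  54] [494.1 -24.7] [169.6 304.3] 95.2 1686 31.7
[170 207  51  55] [465.7 325.3] [170.9 180.3] 101.0 2132 23.6
[379 212   7  36] [ 469.3 -360.7] [ 24.2 127.6] 176.7 192 17.7
[259 227  10  12] [468.1  73.5] [33.3 38.6] 113.1 34 9.4
[290 226  13   8] [473.6 -47.7] [24.8 42.8] 72.7 34 10.0
[348 232  23  18] [ 431.4 -274. ] [45.8 70. ] 71.0 261 22.7
case [495.5  22.8] [160.9 213.3] 93.8 361 60.6
wing [501.4 -99.4] [ 77.6 162.7] 0.0 268 62.6
lid [529.9 328.9] [240.8 345.9] 178.4 2449 23.1
lidh [552.7 328.9] [179.2 343.8] 166.8 194 53.5
[583 -78  68] [581 -57  61] [582 -61  56] [581 -64  60] [579 -67  70] [580 -71  66] [580 -75  63] [580 -78  62] [577 -57  62] [577 -61  63] [578 -65  55] [576 -68  
[... 4072 characters left out ...]
64] [424 -92  66] [422 -57  59] [421 -61  61] [421 -64  59] [421 -68  61] [421 -71  59] [422 -75  54] [422 -79  54] [421 -81  69] [421 -85  65] [420 -88  69] [420 -91  74] [421 -95  63] side table z -0.5045316569733131
[263 164  29  43] [704.6 300.6] [ 60.5 207. ] 82.6 617 63.0
[341 168  19  65] [736.5 -65. ] [26.6 62.8] 90.3 929 101.9
[177 190 145  82] [484.  116.1] [179.8 587.1] 95.9 4728 26.7
[298 201  32  24] [703.4  66.5] [ 92.1 107.5] 90.5 641 35.9
[372 219  34  47] [ 701.8 -258.5] [81.3 82.8] 84.3 1301 77.0
[291 281  28  25] [ 431.2 -275.6] [45.7 73.7] 71.0 492 21.2
[315 296  53  25] [ 469.4 -362.2] [ 19.8 128.4] 178.1 435 15.9
[384 296  11   9] [ 577.  -392.7] [ 7.3 41.2] 16.2 31 9.5
```

```bash
cat > fit.py <<'E'
from h import *
from scipy.optimize import minimize
def ring(P,p0,hx,hy):
    def f(p):
        c,s=np.cos(p[2]),np.sin(p[2]); q=P-p[:2]; X=abs(q[:,0]*c+q[:,1]*s)-hx; Y=abs(-q[:,0]*s+q[:,1]*c)-hy
        d=np.where((X>0)&(Y>0),np.hypot(X,Y),abs(np.maximum(X,Y))); return np.minimum(d,12).sum()
    r=minimize(f,p0,method='Nelder-Mead',options=dict(xatol=1e-3,fatol=1e-3,maxiter=4000,initial_simplex=np.array(p0)+np.array([[0,0,0],[6,0,0],[0,6,0],[0,0,.06]])))
    return r.x,r.fun/len(P)
def comp(W,m,minpx=60):
    k,lab,st,ce=cv2.connectedComponentsWithStats(m.astype(np.uint8)); return [lab==i for i in range(1,k) if st[i,4]>minpx]
E
python3 - <<'E'
from fit import *
for n in ('top','side'):
    W=cloud(dict(np.load(f'pics/{n}0.png.npz')));x,y,z=W[...,0],W[...,1],W[...,2]
    box=lambda a,b,c,d,lo,hi:(x>a)&(x<b)&(y>c)&(y<d)&(z>lo)&(z<hi)
    r,e=ring(W[box(380,620,-105,150,54,80)&~box(460,560,-140,-100,0,99)][:,:2],[497,25,.093],78,103)
    print(n,'case',r,e); c,s=np.cos(r[2]),np.sin(r[2]); T=lambda a,b:(r[0]+a*c-b*s,r[1]+a*s+b*c)
    print('valve',T(0,-145),'ind',T(50,-145))
    Pv=W[box(455,523,-150,-105,55,80)]; print('wing',Pv.mean(0),rect(W,box(455,523,-150,-105,55,80)), np.degrees(np.arctan2(*np.linalg.svd(Pv[:,:2]-Pv[:,:2].mean(0))[2][0][::-1])))
    for m in comp(W,box(330,640,180,470,9,80)): print('lid',rect(W,m), rect(W,m&(z>16)&(z<30)))
    m=box(400,560,200,440,40,80); print('handle',rect(W,m),W[m].mean(0)); Q=W[m][:,:2]; print(np.degrees(np.arctan2(*np.linalg.svd(Q-Q.mean(0))[2][0][::-1])))
E
```

```text
top case [4.90804306e+02 1.93154769e+01 8.62951942e-02] 2.6648935066926316
valve (np.float64(503.30158510958427), np.float64(-125.14496062794359)) ind (np.float64(553.1155291001561), np.float64(-120.8355541602068))
wing [ 492.02194578 -125.19109165   64.97312986] (array([ 492.1, -125.4]), array([13.6, 56.2]), 24.5, np.int64(56), np.float64(64.8)) -158.79755869334846
lid (array([461.9, 343.3]), array([170.9, 216.9]), 101.2, np.int64(2749), np.float64(23.5)) (array([460., 343.]), array([166.5, 217.2]), 101.0, np.int64(2567), np.float64(23.3))
handle (array([460.1, 342.5]), array([ 15.7, 108.7]), 101.0, np.int64(138), np.float64(55.9)) [459.40984619 341.95054904  55.14144386]
-79.00112347906419
side case [4.89288988e+02 1.54449870e+01 9.40988587e-02] 2.3887653678973884
valve (np.float64(502.9131954385439), np.float64(-128.91352837484376)) ind (np.float64(552.691993851667), np.float64(-124.21552576249321))
wing [ 489.74135445 -130.54471331   61.75679883] (array([ 491.8, -128.3]), array([12.1, 56.6]), 18.6, np.int64(89), np.float64(62.7)) -159.66939880204367
lid (array([459.5, 341.7]), array([167.7, 222.1]), 101.0, np.int64(1233), np.float64(22.6)) (array([459.5, 341.7]), array([167.7, 222.1]), 101.0, np.int64(1059), np.float64(22.5))
handle (array([460.2, 341. ]), array([ 17.9, 108.7]), 102.2, np.int64(107), np.float64(53.3)) [458.05399509 335.75736758  51.53457755]
-77.9500273877397
```

>>> servo_tool:
  moves:
    - [[-20,-7,0,0],[-40,-14,0,0],[-46,-16,0,0],[-46,-16,0,0],[-46,-16,0,0],[-46,-16,0,0],[-46,-16,0,0],[-46,-17,0,0],[-40,-15,0,0],[-11,-46,7,0],[-11,-47,7,0],[-11,-47,7,0],[-11,-47,7,0],[-11,-47,7,0],[-11,-47,7,0],[-11,-47,7,0],[-11,-47,7,0],[-11,-47,7,0],[-11,-47,7,0],[-11,-42,7,0]]
  hand: 26

```text
time: 2.6
eef_pos: [481.7, -121.4, 154.1]
ee_rot: [0.127, 0.992, -0.0, -0.0]
ft_force: [0.9, 0.1, 0.3]
finger_gap: 25.4
gripper_force: 0.0
```

>>> servo_tool:
  moves:
    - [[0,0,0,0.1],[0,0,0,0.18],[0,0,0,0.18],[0,0,0,0.18],[0,0,0,0.18],[0,0,0,0.18],[0,0,0,0.18],[0,0,0,0.18],[0,0,0,0.18],[0,0,0,0.18],[0,0,0,0.18],[0,0,0,0.18],[0,0,0,0.18],[0,0,0,0.18],[0,0,0,0.09],[0,0,0,0],[0,0,0,0]]

```text
time: 4.72
eef_pos: [482.3, -119.3, 154.3]
ee_rot: [0.984, 0.179, -0.0, 0.0]
ft_force: [0.2, 0.0, -0.3]
finger_gap: 26.3
gripper_force: 0.0
```

```bash
cat > to.py <<'E'
import sys
from h import *
from scipy.spatial.transform import Rotation as R
s=robot.read_state(); M=R.from_quat(s['ee_rot']).as_matrix(); p=np.array(s['eef_pos']); psi=np.degrees(np.arctan2(M[1,0],M[0,0]))
print('t',round(s['time'],2),'p',np.round(p,1),'psi',round(psi,2),'tilt',np.round(M[:,2],3),'gap',round(s['finger_gap'],1),'gf',s['gripper_force'],'F',np.round(s['ft_force'],1),'q6',round(s['joint_positions'][5],2))
# args: x y z psi ; shift in present tool frame, then turn about tool z
a=[float(v) for v in sys.argv[1:]]
if len(a)>=3: print('shift',np.round(M.T@(np.array(a[:3])-p),1))
if len(a)>3: print('turn',round(np.radians((psi-a[3]+180)%360-180),3))
E
python3 to.py 492 -125.3 150 20.5
```

```text
t 4.72 p [ 482.3 -119.3  154.3] psi 20.61 tilt [-0. -0. -1.] gap 26.3 gf 0.0 F [ 0.2  0.  -0.3] q6 0.91
shift [7.  9.  4.3]
turn 0.002
```

>>> servo_tool:
  moves:
    - [[7,9,0,0],[0,0,25,0],[0,0,30,0],[0,0,20,0],[0,0,10,0],[0,0,10,0],[0,0,10,0],[0,0,9,0],[0,0,0,0],[0,0,0,0]]

```text
time: 5.98
eef_pos: [492.4, -125.0, 40.5]
ee_rot: [0.984, 0.178, 0.0, 0.0]
ft_force: [0.1, 0.2, -0.1]
finger_gap: 26.1
gripper_force: 0.0
```

>>> servo_tool:
  moves:
    - [[0,0,0,0],[0,0,0,0],[0,0,0,0],[0,0,0,0],[0,0,0,0]]
  hand: 0
  force: 30

```text
time: 6.6
eef_pos: [492.6, -125.1, 40.7]
ee_rot: [0.984, 0.178, 0.0, 0.0]
ft_force: [-0.8, -0.9, 7.1]
finger_gap: 8.6
gripper_force: 33.4
```

```bash
python3 to.py 492 -125.3 40 95
```

```text
t 6.6 p [ 492.6 -125.1   40.7] psi 20.5 tilt [ 0.001 -0.    -1.   ] gap 8.6 gf 33.414746671915054 F [-0.8 -0.9  7.1] q6 0.9
shift [-0.6 -0.   0.7]
turn -1.3
```

>>> servo_tool:
  moves:
    - [[0,0,0,-0.1],[0,0,0,-0.13],[0,0,0,-0.13],[0,0,0,-0.13],[0,0,0,-0.13],[0,0,0,-0.13],[0,0,0,-0.13],[0,0,0,-0.13],[0,0,0,-0.1],[0,0,0,-0.08],[0,0,0,0],[0,0,0,0]]

```text
time: 8.1
eef_pos: [493.6, -125.7, 40.7]
ee_rot: [0.715, 0.699, 0.0, 0.001]
ft_force: [3.2, -7.6, 1.2]
finger_gap: 8.4
gripper_force: 32.8
```

```bash
python3 to.py 492 -125.3 40 95; python3 -c "
from h import *;print(robot.read_state()['ft_torque'])"
```

```text
t 8.1 p [ 493.6 -125.7   40.7] psi 88.69 tilt [ 0.002 -0.001 -1.   ] gap 8.4 gf 32.772052735090256 F [ 3.2 -7.6  1.2] q6 -0.29
shift [ 0.4 -1.6  0.7]
turn -0.11
[-1.11726737 -0.39323573  0.06718945]
```

>>> servo_tool:
  moves:
    - [[0,0,0,-0.05],[0,0,0,-0.03],[0,0,0,-0.03],[0,0,0,-0.03],[0,0,0,0],[0,0,0,0]]

```text
time: 8.85
eef_pos: [493.6, -125.7, 40.7]
ee_rot: [0.665, 0.747, 0.001, 0.001]
ft_force: [4.0, -7.1, 1.4]
finger_gap: 8.2
gripper_force: 39.6
```

```bash
python3 to.py 492 -125.3 40 95; python3 -c "
from h import *;print(robot.read_state()['ft_torque'])"
```

```text
t 8.85 p [ 493.6 -125.7   40.7] psi 96.66 tilt [ 0.003 -0.001 -1.   ] gap 8.2 gf 39.57250624895096 F [ 4.  -7.1  1.4] q6 -0.42
shift [ 0.6 -1.6  0.7]
turn 0.029
[-1.12144822 -0.49731488 -0.59192761]
```

>>> servo_tool:
  moves:
    - [[0,0,0,0],[0,0,0,0],[0,0,0,0],[0,0,-10,0],[0,0,-20,0],[0,0,-30,0],[0,0,-40,0],[0,0,-40,0],[0,0,-40,0],[0,0,0,0]]
  hand: 24

```text
time: 10.1
eef_pos: [493.8, -125.4, 223.8]
ee_rot: [0.665, 0.747, 0.001, 0.003]
ft_force: [0.1, -0.2, -0.4]
finger_gap: 24.4
gripper_force: 0.0
```

```bash
python3 - <<'E'
from fit import *
d=snap('top','top1.png')
W=cloud(d);x,y,z=W[...,0],W[...,1],W[...,2]
box=lambda a,b,c,d,lo,hi:(x>a)&(x<b)&(y>c)&(y<d)&(z>lo)&(z<hi)
for m in comp(W,box(390,640,-480,-170,9,60),25): print(rect(W,m))
E
python3 to.py 431.3 -274.8 180 71
```

```text
(array([ 592.8, -386.1]), array([ 8.2, 79.2]), 16.0, np.int64(35), np.float64(11.3))
(array([ 469.1, -360. ]), array([ 17.2, 127.1]), 176.6, np.int64(167), np.float64(18.7))
(array([ 439.4, -246.7]), array([22.1, 46. ]), 167.5, np.int64(69), np.float64(22.4))
t 10.15 p [ 492.9 -125.1  222. ] psi 96.71 tilt [ 0.003 -0.001 -1.   ] gap 23.8 gf 0.0 F [-0.3  0.1 -0. ] q6 -0.43
shift [-141.4  -78.8   41.9]
turn 0.449
```

View pics/top1.png

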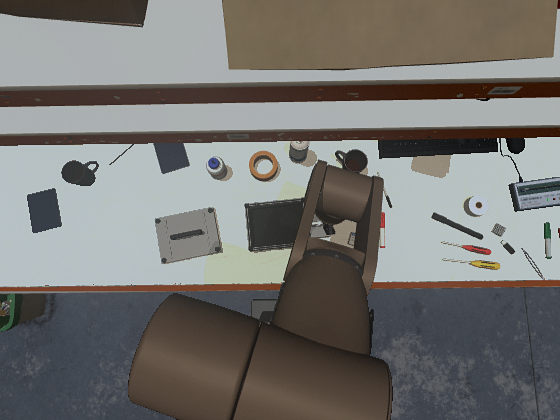

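```bash
cat > items.py <<'E'
from fit import *
import sys
n=sys.argv[1]; d=snap(n,sys.argv[2])
W=cloud(d);x,y,z=W[...,0],W[...,1],W[...,2]
box=lambda a,b,c,d,lo,hi:(x>a)&(x<b)&(y>c)&(y<d)&(z>lo)&(z<hi)
for m in comp(W,box(390,640,-480,-170,9,45),25): print(rect(W,m), 'top:',rect(W,m&(z>18)) if (m&(z>18)).sum()>9 else '')
E
python3 items.py side side1.png
```

```text
(array([ 431.5, -274.8]), array([45.5, 74.4]), 70.9, np.int64(481), np.float64(21.1)) top: (array([ 431.9, -274.6]), array([45. , 74.1]), 70.3, np.int64(382), np.float64(21.4))
(array([ 469.7, -362.4]), array([ 19. , 128.9]), 176.7, np.int64(413), np.float64(16.2)) top: (array([ 469.6, -362.5]), array([ 12.2, 122.4]), 177.8, np.int64(90), np.float64(18.9))
```

View pics/side1.png

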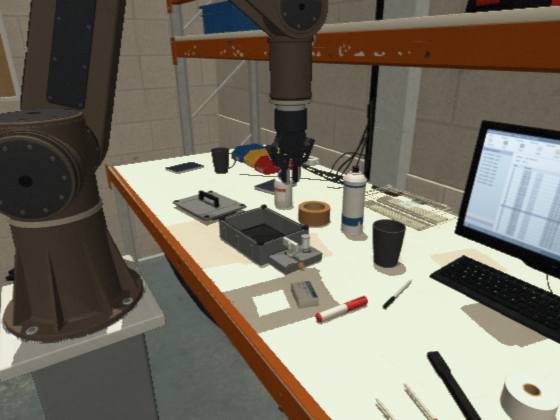

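>>> servo_tool:
  moves:
    - [[-15,-8,0,0],[-30,-17,5,0],[-33,-18,5,0],[-33,-18,5,0],[-20,-12,5,0],[-10,-6,0,0.09],[0,0,0,0.15],[0,0,0,0.15],[0,0,0,0.06],[0,0,50,0],[0,0,50,0],[0,0,40,0],[0,0,25,0],[0,0,0,0]]
  hand: 70

```text
time: 11.95
eef_pos: [428.1, -273.5, 33.1]
ee_rot: [0.815, 0.58, -0.001, -0.002]
ft_force: [-0.3, -0.0, 1.1]
finger_gap: 69.9
gripper_force: 0.0
```

```bash
python3 to.py 431.6 -274.8 2.5 71; python3 items.py side side2.png
```

```text
t 11.95 p [ 428.1 -273.5   33.1] psi 70.9 tilt [-0.004  0.003 -1.   ] gap 69.9 gf 0.0 F [-0.3 -0.   1.1] q6 -0.29
shift [-0.1  3.9 30.6]
turn -0.002
(array([ 431.6, -275.5]), array([45.6, 72.2]), 70.2, np.int64(481), np.float64(21.3)) top: (array([ 431.5, -275.5]), array([45.4, 72.2]), 70.2, np.int64(387), np.float64(21.4))
(array([ 470.5, -361.8]), array([ 19.2, 132. ]), 176.6, np.int64(413), np.float64(16.1)) top: (array([ 469.2, -362.2]), array([ 13.1, 122.3]), 174.8, np.int64(100), np.float64(18.9))
```

>>> servo_tool:
  moves:
    - [[0,4,10,0],[0,0,10,0],[0,0,7,0],[0,0,3,0],[0,0,0,0],[0,0,0,0]]

```text
time: 12.75
eef_pos: [434.1, -275.6, 5.5]
ee_rot: [0.815, 0.58, 0.0, 0.0]
ft_force: [0.6, 0.4, -0.8]
finger_gap: 70.2
gripper_force: 0.0
```

>>> servo_tool:
  moves:
    - [[0,0,0,0],[0,0,0,0],[0,0,0,0],[0,0,0,0],[0,0,0,0]]
  hand: 30
  force: 35

```text
time: 13.38
eef_pos: [434.1, -275.6, 5.7]
ee_rot: [0.815, 0.58, 0.0, 0.0]
ft_force: [-2.1, 1.5, 5.8]
finger_gap: 43.8
gripper_force: 35.4
```

>>> servo_tool:
  moves:
    - [[0,0,-20,0],[0,0,-35,0],[0,0,-40,0],[0,0,-35,0],[0,0,-20,0],[0,0,0,0]]

```text
time: 14.12
eef_pos: [434.8, -276.1, 156.7]
ee_rot: [0.815, 0.58, 0.0, 0.001]
ft_force: [-0.1, -0.3, -2.3]
finger_gap: 44.0
gripper_force: 36.8
```

```bash
python3 - <<'E'
import numpy as np
c,s=np.cos(.09),np.sin(.09)
for r in ((490.8,19.3),):
    for n,a,b in (('carton',-25,0),('marker',36,0),('lid',0,0)): print(n,r[0]+a*c-b*s,r[1]+a*s+b*c)
E
python3 to.py 466 17 150 95.1
```

```text
carton 465.9011816747002 17.053036270049724
marker 526.6542983884318 22.535627771128397
lid 490.8 19.3
t 14.12 p [ 434.8 -276.1  156.7] psi 70.92 tilt [ 0.002 -0.002 -1.   ] gap 44.0 gf 36.775431632995605 F [-0.1 -0.3 -2.3] q6 -0.29
shift [287.2 -66.3   6.3]
turn -0.422
```

>>> servo_tool:
  moves:
    - [[15,-4,0,0],[30,-7,0,0],[36,-8,0,0],[38,-9,0,0],[38,-9,0,0],[38,-9,0,0],[38,-9,0,0],[30,-6,0,0],[18,-4,0,0],[6,-1,0,0],[0,0,0,-0.08],[0,0,0,-0.12],[0,0,0,-0.12],[0,0,0,-0.1],[0,0,0,0],[0,0,0,0]]

```text
time: 16.12
eef_pos: [465.2, 17.1, 155.0]
ee_rot: [0.677, 0.736, -0.0, -0.0]
ft_force: [-0.6, 0.4, -1.2]
finger_gap: 43.6
gripper_force: 43.2
```

```bash
python3 to.py 466 17 11 95.1; python3 items.py side side3.png
```

```text
t 16.12 p [465.2  17.1 155. ] psi 94.83 tilt [-0.001 -0.    -1.   ] gap 43.6 gf 43.162275552749634 F [-0.6  0.4 -1.2] q6 -0.11
shift [ -0.2   0.9 144. ]
turn -0.005
(array([ 469.1, -361.6]), array([ 19.3, 127.3]), 177.4, np.int64(417), np.float64(16.0)) top: (array([ 469.2, -362.3]), array([ 11.5, 121.5]), 178.5, np.int64(101), np.float64(18.9))
```

View pics/side3.png

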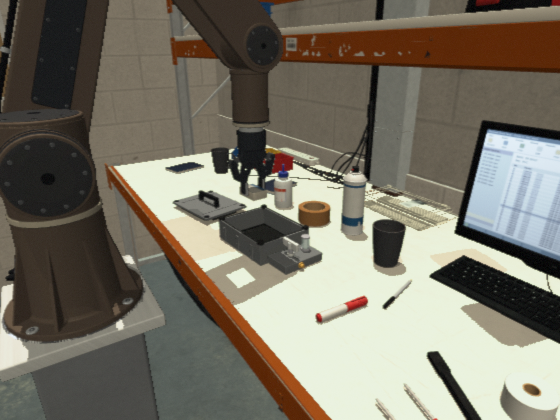

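>>> servo_tool:
  moves:
    - [[0,1,20,0],[0,0,35,0],[0,0,35,0],[0,0,25,0],[0,0,12,0],[0,0,8,0],[0,0,5,0],[0,0,3,0],[0,0,0,0],[0,0,0,0]]

```text
time: 17.42
eef_pos: [466.8, 17.4, 13.4]
ee_rot: [0.676, 0.737, 0.0, 0.0]
ft_force: [-2.7, 0.6, 19.0]
finger_gap: 43.8
gripper_force: 49.0
```

>>> servo_tool:
  moves:
    - [[0,0,0,0],[0,0,0,0],[0,0,0,0],[0,0,-10,0],[0,0,-30,0],[0,0,-50,0],[0,0,-50,0],[0,0,-25,0],[0,0,0,0]]
  hand: 55

```text
time: 18.55
eef_pos: [467.4, 17.4, 179.7]
ee_rot: [0.676, 0.737, 0.001, 0.002]
ft_force: [-0.1, -0.8, 0.5]
finger_gap: 54.9
gripper_force: 0.0
```

```bash
python3 to.py 469.4 -362 100 177.5; python3 items.py side side4.png
```

```text
t 18.55 p [467.4  17.4 179.7] psi 94.98 tilt [ 0.004 -0.    -1.   ] gap 54.9 gf 0.0 F [-0.1 -0.8  0.5] q6 -0.11
shift [-378.   -31.3   79.8]
turn -1.44
(array([ 469.2, -362.8]), array([ 18.2, 129.2]), 176.3, np.int64(415), np.float64(16.2)) top: (array([ 469.4, -361.6]), array([ 10.3, 122.9]), 177.5, np.int64(86), np.float64(18.9))
```

>>> servo_tool:
  moves:
    - [[-15,-1,0,0],[-35,-3,0,0],[-46,-4,0,0],[-46,-4,5,0],[-46,-4,5,0],[-46,-4,5,0],[-46,-4,5,0],[-46,-4,5,0],[-32,-2,5,0],[-20,-1,0,-0.1],[0,0,0,-0.17],[0,0,0,-0.17],[0,0,0,-0.17],[0,0,0,-0.17],[0,0,0,-0.17],[0,0,0,-0.17],[0,0,0,-0.17],[0,0,20,-0.15],[0,0,30,0],[0,0,0,0]]
  hand: 45

```text
time: 21.1
eef_pos: [466.2, -361.1, 94.5]
ee_rot: [0.022, 1.0, 0.002, -0.002]
ft_force: [-0.9, -0.3, 0.4]
finger_gap: 44.8
gripper_force: 0.0
```

```bash
python3 to.py 469.6 -362 4 177.4; python3 items.py side side5.png
```

```text
t 21.1 p [ 466.2 -361.1   94.5] psi 177.46 tilt [-0.004  0.004 -1.   ] gap 44.8 gf 0.0 F [-0.9 -0.3  0.4] q6 -2.24
shift [-3.9 -1.1 90.4]
turn 0.001
(array([ 469.2, -362.4]), array([ 17.7, 128.3]), 176.8, np.int64(416), np.float64(15.8)) top: (array([ 468.9, -362.8]), array([ 10.1, 121.8]), 177.1, np.int64(88), np.float64(19.1))
```

>>> servo_tool:
  moves:
    - [[-3,-1,20,0],[0,0,25,0],[0,0,20,0],[0,0,10,0],[0,0,7,0],[0,0,5,0],[0,0,3,0],[0,0,0,0]]

```text
time: 22.15
eef_pos: [471.5, -363.1, 7.4]
ee_rot: [0.022, 1.0, -0.0, 0.0]
ft_force: [0.8, 0.4, -0.2]
finger_gap: 44.9
gripper_force: 0.0
```

>>> servo_tool:
  moves:
    - [[0,0,0,0],[0,0,0,0],[0,0,0,0],[0,0,0,0],[0,0,0,0],[0,0,0,0]]
  hand: 5
  force: 30

```text
time: 22.9
eef_pos: [471.6, -363.2, 7.7]
ee_rot: [0.022, 1.0, -0.0, 0.0]
ft_force: [-1.4, -0.4, 6.3]
finger_gap: 15.7
gripper_force: 30.3
```

>>> servo_tool:
  moves:
    - [[0,0,-20,0],[0,0,-35,0],[0,0,-40,0],[0,0,-40,0],[0,0,-20,0],[0,0,0,0]]

```text
time: 23.65
eef_pos: [472.2, -363.7, 165.1]
ee_rot: [0.022, 1.0, -0.001, 0.002]
ft_force: [-1.0, -0.5, -1.1]
finger_gap: 15.8
gripper_force: 29.6
```

```bash
python3 to.py 526.6 22.5 150 95.1; python3 items.py side side6.png
```

```text
t 23.65 p [ 472.2 -363.7  165.1] psi 177.49 tilt [ 0.003 -0.003 -1.   ] gap 15.8 gf 29.575620889663696 F [-1.  -0.5 -1.1] q6 -2.23
shift [-37.4 388.3  14.2]
turn 1.438
```

>>> servo_tool:
  moves:
    - [[-2,15,0,0],[-4,35,0,0],[-4,42,0,0],[-4,42,0,0],[-4,42,0,0],[-4,42,0,0],[-4,42,0,0],[-4,42,0,0],[-4,40,0,0],[-3,30,0,0],[0,16,0,0.1],[0,0,0,0.17],[0,0,0,0.17],[0,0,0,0.17],[0,0,0,0.17],[0,0,0,0.17],[0,0,0,0.17],[0,0,0,0.17],[0,0,0,0.15],[0,0,0,0]]

```text
time: 26.2
eef_pos: [524.3, 23.6, 161.5]
ee_rot: [0.675, 0.738, -0.001, -0.001]
ft_force: [0.4, -0.3, -0.2]
finger_gap: 16.1
gripper_force: 29.5
```

```bash
python3 to.py 526.6 22.5 13 95.1; python3 items.py side side7.png
```

```text
t 26.2 p [524.3  23.6 161.5] psi 95.05 tilt [-0.002  0.    -1.   ] gap 16.1 gf 29.54502135515213 F [ 0.4 -0.3 -0.2] q6 -0.1
shift [ -1.4   2.4 148.5]
turn -0.001
```

View pics/side7.png

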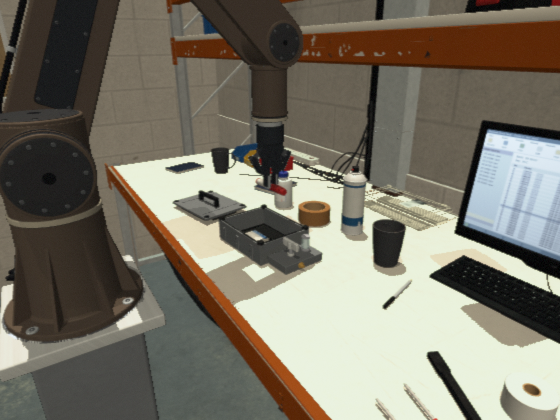

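>>> servo_tool:
  moves:
    - [[0,2,20,0],[0,0,35,0],[0,0,35,0],[0,0,25,0],[0,0,12,0],[0,0,8,0],[0,0,7,0],[0,0,4,0],[0,0,0,0],[0,0,0,0]]

```text
time: 27.5
eef_pos: [527.6, 23.1, 16.6]
ee_rot: [0.676, 0.737, 0.0, 0.0]
ft_force: [0.1, -0.0, 0.3]
finger_gap: 16.3
gripper_force: 29.5
```

>>> servo_tool:
  moves:
    - [[0,0,0,0],[0,0,0,0],[0,0,0,0],[0,0,-10,0],[0,0,-30,0],[0,0,-50,0],[0,0,-50,0],[0,0,-25,0],[0,0,0,0]]
  hand: 28

```text
time: 28.62
eef_pos: [528.6, 23.2, 183.9]
ee_rot: [0.676, 0.737, 0.001, 0.002]
ft_force: [-0.6, -0.2, -1.1]
finger_gap: 27.9
gripper_force: 0.0
```

```bash
python3 to.py 460 342.5 140 101
```

```text
t 28.62 p [528.6  23.2 183.9] psi 94.98 tilt [ 0.004 -0.    -1.   ] gap 27.9 gf 0.0 F [-0.6 -0.2 -1.1] q6 -0.1
shift [324.1 -40.8  43.6]
turn -0.105
```

Dropped from ~4 mm. Move toward the lid; then look at the case with a free view.

>>> servo_tool:
  moves:
    - [[15,-2,0,0],[35,-4,0,0],[45,-6,0,0],[45,-6,0,0],[45,-6,5,0],[45,-6,10,0],[45,-6,10,0],[34,-3,10,0],[15,-2,5,0],[0,0,0,-0.1],[0,0,0,0],[0,0,0,0]]
  hand: 35

```text
time: 30.12
eef_pos: [458.2, 341.9, 141.1]
ee_rot: [0.639, 0.769, -0.0, -0.0]
ft_force: [0.4, 0.5, -0.1]
finger_gap: 34.9
gripper_force: 0.0
```

```bash
python3 to.py 460 342 35 101; python3 - <<'E'
from fit import *
snap('side','side8.png');d=snap('top','top2.png')
im=d['image']; cv2.imwrite('pics/c3.png',cv2.resize(im[150:285,145:345],(800,540),interpolation=cv2.INTER_CUBIC))
W=cloud(d);x,y,z=W[...,0],W[...,1],W[...,2]
box=lambda a,b,c,d,lo,hi:(x>a)&(x<b)&(y>c)&(y<d)&(z>lo)&(z<hi)
for lo in (50,54,57):
  m=box(380,620,-102,150,lo,80); print((m).sum(),ring(W[m][:,:2],[491,19,.088],78,103))
m=box(470,525,-165,-98,50,80)
if m.sum()>9: print('wing',rect(W,m))
m=box(400,560,200,440,40,66); print('handle',rect(W,m) if m.sum()>9 else 0)
E
```

```text
t 30.12 p [458.2 341.9 141.1] psi 100.56 tilt [-0. -0. -1.] gap 34.9 gf 0.0 F [ 0.4  0.5 -0.1] q6 0.4
shift [ -0.2   1.8 106.1]
turn -0.008
643 (array([4.90759562e+02, 1.93172243e+01, 8.44288033e-02]), np.float64(2.8047159151947136))
621 (array([4.90919851e+02, 1.94003918e+01, 8.55432094e-02]), np.float64(2.7612795655686253))
571 (array([4.91066580e+02, 1.93888737e+01, 8.81068105e-02]), np.float64(2.6875869683186058))
wing (array([ 491. , -127.1]), array([12.8, 53.5]), 88.6, np.int64(52), np.float64(66.5))
handle (array([464.7, 317. ]), array([14.5, 56.8]), 101.6, np.int64(70), np.float64(55.7))
```

View pics/c3.png

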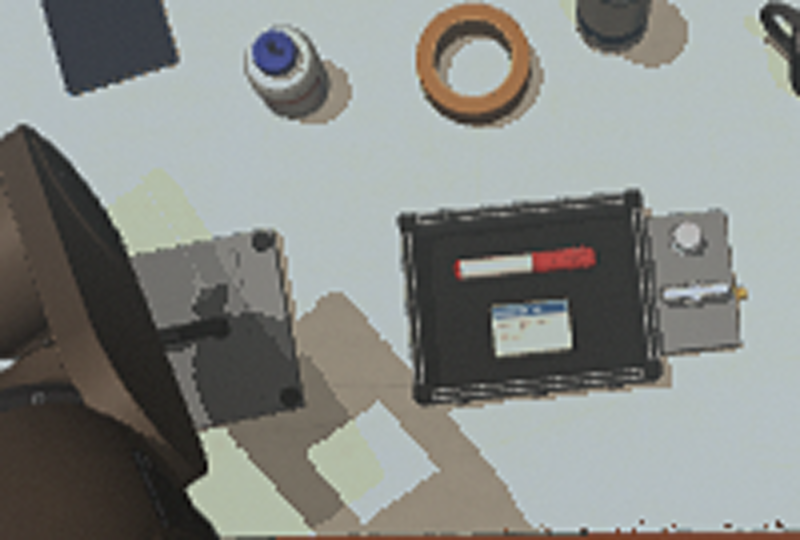

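>>> servo_tool:
  moves:
    - [[1,2,20,-0.008],[0,0,25,0],[0,0,20,0],[0,0,18,0],[0,0,12,0],[0,0,8,0],[0,0,4,0],[0,0,0,0],[0,0,0,0]]

```text
time: 31.35
eef_pos: [460.4, 343.9, 34.7]
ee_rot: [0.635, 0.773, 0.0, 0.0]
ft_force: [-0.3, -0.2, -0.0]
finger_gap: 35.0
gripper_force: 0.0
```

```bash
python3 to.py 460.1 342.8 34 101
```

```text
t 31.35 p [460.4 343.9  34.7] psi 101.17 tilt [ 0.001  0.    -1.   ] gap 35.0 gf 0.0 F [-0.3 -0.2 -0. ] q6 0.39
shift [-1.  -0.5  0.7]
turn 0.003
```

>>> servo_tool:
  moves:
    - [[-1,0,0,0],[0,0,0,0],[0,0,0,0],[0,0,0,0],[0,0,0,0],[0,0,0,0]]
  hand: 3
  force: 80

```text
time: 32.1
eef_pos: [460.6, 342.8, 34.9]
ee_rot: [0.635, 0.773, 0.0, 0.0]
ft_force: [-0.2, -1.4, 7.2]
finger_gap: 12.4
gripper_force: 78.3
```

>>> servo_tool:
  moves:
    - [[0,0,-10,0],[0,0,-25,0],[0,0,-35,0],[0,0,-35,0],[0,0,-20,0],[0,0,-5,0],[0,0,0,0],[0,0,0,0]]

```text
time: 33.1
eef_pos: [459.8, 342.4, 163.3]
ee_rot: [0.635, 0.773, -0.001, -0.0]
ft_force: [-0.1, 0.0, -3.3]
finger_gap: 12.3
gripper_force: 78.6
```

```bash
python3 to.py 491 19.4 165 95.1
```

```text
t 33.1 p [459.8 342.4 163.3] psi 101.17 tilt [-0.001 -0.001 -1.   ] gap 12.3 gf 78.55164527893066 F [-0.1  0.  -3.3] q6 0.39
shift [-322.9  -32.    -1.4]
turn 0.106
```

>>> servo_tool:
  moves:
    - [[-8,-1,0,0],[-20,-2,0,0],[-30,-3,0,0],[-34,-3,0,0],[-34,-4,0,0],[-34,-3,0,0],[-34,-4,0,0],[-34,-3,0,0],[-34,-3,0,0],[-30,-3,0,0],[-20,-2,0,0],[-8,-1,0,0.03],[-3,0,0,0.04],[0,0,0,0.037],[0,0,0,0],[0,0,0,0],[0,0,0,0]]

```text
time: 35.22
eef_pos: [491.4, 19.9, 164.3]
ee_rot: [0.675, 0.738, -0.0, -0.0]
ft_force: [0.9, -0.2, -3.9]
finger_gap: 12.4
gripper_force: 78.5
```

```bash
python3 to.py 491 19.4 165 95.1;  python3 - <<'E'
from fit import *
d=snap('side','side9.png'); 
im=d['image']; cv2.imwrite('pics/c4.png',cv2.resize(im[100:280,160:400],(800,600),interpolation=cv2.INTER_CUBIC))
E
```

```text
t 35.23 p [491.4  19.9 164.3] psi 95.09 tilt [-0. -0. -1.] gap 12.4 gf 78.48357796669006 F [ 0.9 -0.2 -3.9] q6 -0.11
shift [-0.5 -0.4 -0.7]
turn -0.0
```

View pics/c4.png

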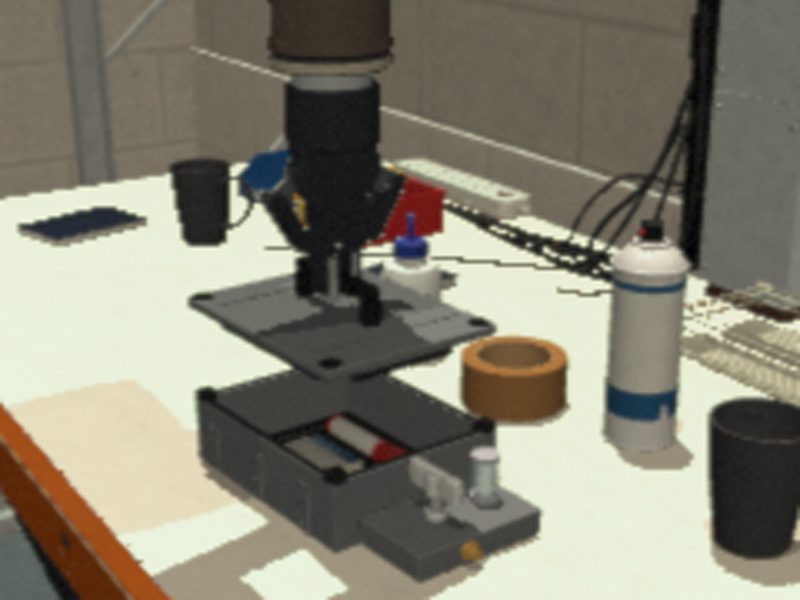

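```bash
python3 - <<'E'
from fit import *
W=cloud(dict(np.load('pics/side9.png.npz')));x,y,z=W[...,0],W[...,1],W[...,2]
m=(x>380)&(x<610)&(y>-120)&(y<160)&(z>146)&(z<158); print(rect(W,m))
P=W[m&(abs(x-491)>35)]; A=np.c_[P[:,:2]-[491,19],np.ones(len(P))]; print('plane',np.linalg.lstsq(A,P[:,2],rcond=None)[0])
E
```

```text
(array([489.2,  18.4]), array([167.4, 217.4]), 95.7, np.int64(1506), np.float64(151.8))
plane [4.00654834e-03 5.12045334e-03 1.51637188e+02]
```

>>> servo_tool:
  moves:
    - [[0,-0.5,10,0],[0,0,20,0],[0,0,15,0],[0,0,8,0],[0,0,4,0],[0,0,0,0],[0,0,0,0]]

```text
time: 36.15
eef_pos: [491.2, 19.6, 107.7]
ee_rot: [0.675, 0.738, 0.0, 0.0]
ft_force: [0.2, -0.0, -3.8]
finger_gap: 12.4
gripper_force: 78.4
```

>>> servo_tool:
  moves:
    - [[0,0,3,0],[0,0,3,0],[0,0,2,0],[0,0,2,0],[0,0,0,0],[0,0,0,0]]

```text
time: 36.9
eef_pos: [491.0, 19.6, 97.3]
ee_rot: [0.675, 0.738, 0.0, 0.0]
ft_force: [0.5, 0.2, -3.4]
finger_gap: 12.4
gripper_force: 78.5
```

>>> servo_tool:
  moves:
    - [[0,0,2,0],[0,0,2,0],[0,0,2,0],[0,0,0,0],[0,0,0,0]]

```text
time: 37.52
eef_pos: [491.0, 19.6, 91.3]
ee_rot: [0.675, 0.738, 0.0, 0.0]
ft_force: [-0.4, 0.3, -3.1]
finger_gap: 12.5
gripper_force: 78.5
```

>>> servo_tool:
  moves:
    - [[0,0,1,0],[0,0,1,0],[0,0,0.5,0],[0,0,0,0],[0,0,0,0]]

```text
time: 38.15
eef_pos: [490.9, 19.6, 88.9]
ee_rot: [0.675, 0.738, -0.0, 0.0]
ft_force: [-1.7, -0.2, 3.2]
finger_gap: 12.7
gripper_force: 79.2
```

>>> servo_tool:
  moves:
    - [[0,0,0,0],[0,0,0,0],[0,0,0,0],[0,0,-15,0],[0,0,-25,0],[0,0,-30,0],[0,0,-10,0],[0,0,0,0]]
  hand: 40

```text
time: 39.15
eef_pos: [491.3, 19.6, 169.5]
ee_rot: [0.675, 0.738, 0.001, 0.001]
ft_force: [0.6, -0.8, -0.9]
finger_gap: 39.7
gripper_force: 0.0
```

```bash
cat > lid.py <<'E'
from fit import *
import sys
d=snap('side',sys.argv[1])
W=cloud(d);x,y,z=W[...,0],W[...,1],W[...,2]
m=(x>380)&(x<610)&(y>-110)&(y<160)&(z>60)&(z<86); print(rect(W,m))
c,s=np.cos(.087),np.sin(.087);X=(x-491)*c+(y-19)*s;Y=-(x-491)*s+(y-19)*c
m&=(abs(X)>22)&(abs(X)<82)&(abs(Y)<107)
A=np.c_[X[m],Y[m],np.ones(m.sum())];p=np.linalg.lstsq(A,z[m],rcond=None)[0]
for a in(-75,75):
  for b in(-100,100): print((a,b),'z',round(p@[a,b,1],1),'xy',np.round([491+a*c-b*s,19.4+a*s+b*c],1))
E
python3 lid.py side10.png; python3 to.py
```

```text
(array([491.9,   7.8]), array([169.8, 238.1]), 94.9, np.int64(1939), np.float64(76.3))
(-75, -100) z 73.7 xy [425.  -86.7]
(-75, 100) z 76.0 xy [407.6 112.5]
(75, -100) z 75.3 xy [574.4 -73.7]
(75, 100) z 77.6 xy [557.  125.5]
t 39.2 p [490.9  19.6 168.8] psi 95.04 tilt [ 0. -0. -1.] gap 40.0 gf 0.0 F [-0.1 -0.9 -0.6] q6 -0.11
```

```bash
for p in "426 -84.7" "573 -71.7" "556.5 123" "409 110.5"; do python3 to.py $p 130 95 | grep shift; done
```

```text
shift [-98.2 -73.8  38.8]
shift [-98.2  73.8  38.8]
shift [97.2 74.5 38.8]
shift [ 97.7 -73.6  38.7]
```

>>> servo_tool:
  moves:
    - [[-16,-12,0,0],[-33,-25,0,0],[-33,-25,0,0],[-16,-12,10,0],[0,0,25,0],[0,0,25,0],[0,0,15,0],[0,0,8,0],[0,0,0,0],[0,0,0,0]]
  hand: 0
  force: 20

```text
time: 40.45
eef_pos: [425.9, -84.7, 86.1]
ee_rot: [0.675, 0.738, 0.0, 0.0]
ft_force: [-0.4, 0.2, 0.4]
finger_gap: 0.2
gripper_force: 0.0
```

>>> servo_tool:
  moves:
    - [[0,0,3,0],[0,0,3,0],[0,0,2,0],[0,0,2,0],[0,0,2,0],[0,0,2,0],[0,0,0,0]]

```text
time: 41.32
eef_pos: [425.7, -84.6, 71.8]
ee_rot: [0.675, 0.738, -0.0, -0.0]
ft_force: [-2.4, -1.9, 5.8]
finger_gap: -0.1
gripper_force: 2.7
```

>>> servo_tool:
  moves:
    - [[0,0,1,0],[0,0,1,0],[0,0,1,0],[0,0,0,0]]

```text
time: 41.82
eef_pos: [425.8, -84.7, 70.0]
ee_rot: [0.675, 0.738, 0.0, 0.0]
ft_force: [-10.1, -2.0, 47.2]
finger_gap: -0.1
gripper_force: 23.2
```

```bash
python3 to.py; python3 lid.py side11.png
```

```text
t 41.83 p [425.8 -84.7  70. ] psi 95.06 tilt [ 0.001 -0.    -1.   ] gap -0.1 gf 23.18144505727105 F [-10.1  -2.   47.2] q6 -0.35
(array([491.6,   8.9]), array([173.2, 235.8]), 93.9, np.int64(1376), np.float64(74.4))
(-75, -100) z 68.1 xy [425.  -86.7]
(-75, 100) z 76.5 xy [407.6 112.5]
(75, -100) z 75.5 xy [574.4 -73.7]
(75, 100) z 84.0 xy [557.  125.5]
```

>>> servo_tool:
  moves:
    - [[0,0,-10,0],[0,0,-25,0],[0,0,-20,0],[0,20,0,0],[0,45,0,0],[0,45,0,0],[0,37,5,0],[0,0,15,0],[0,0,12,0],[0,0,8,0],[0,0,5,0],[0,0,0,0],[0,0,0,0]]

```text
time: 43.5
eef_pos: [572.4, -71.7, 79.2]
ee_rot: [0.675, 0.737, 0.0, 0.0]
ft_force: [-0.9, -0.4, -0.1]
finger_gap: 0.1
gripper_force: 0.0
```

>>> servo_tool:
  moves:
    - [[0,0,2,0],[0,0,2,0],[0,0,2,0],[0,0,2,0],[0,0,0,0],[0,0,0,0]]

```text
time: 44.25
eef_pos: [572.6, -71.8, 71.0]
ee_rot: [0.675, 0.738, 0.0, 0.0]
ft_force: [0.5, -2.7, 4.7]
finger_gap: -0.4
gripper_force: 2.0
```

>>> servo_tool:
  moves:
    - [[0,0,1,0],[0,0,1,0],[0,0,0,0],[0,0,0,0]]

```text
time: 44.75
eef_pos: [572.7, -71.9, 70.1]
ee_rot: [0.675, 0.738, 0.0, 0.001]
ft_force: [-5.8, -3.5, 26.3]
finger_gap: 0.1
gripper_force: 13.3
```

>>> servo_tool:
  moves:
    - [[0,0,-10,0],[0,0,-25,0],[0,0,-25,0],[20,0,0,0],[45,0,0,0],[45,0,0,0],[45,0,0,0],[40,0,0,0],[0,0,15,0],[0,0,12,0],[0,0,8,0],[0,0,5,0],[0,0,5,0],[0,0,0,0]]

```text
time: 46.5
eef_pos: [555.1, 122.4, 83.6]
ee_rot: [0.675, 0.737, -0.0, -0.0]
ft_force: [0.2, -0.8, 0.6]
finger_gap: -0.1
gripper_force: 0.0
```

```bash
python3 lid.py side12.png;python3 to.py 556.5 123.5 69.5
```

```text
(array([490.8,   8.6]), array([168. , 235.8]), 95.0, np.int64(1977), np.float64(72.2))
(-75, -100) z 68.7 xy [425.  -86.7]
(-75, 100) z 76.1 xy [407.6 112.5]
(75, -100) z 69.7 xy [574.4 -73.7]
(75, 100) z 77.2 xy [557.  125.5]
t 46.55 p [555.2 122.4  83.8] psi 95.02 tilt [-0. -0. -1.] gap -0.4 gf 0.0 F [-0.3 -0.7 -1.3] q6 0.08
shift [ 0.9  1.4 14.3]
```

Corners 1 and 3 are down; now 4, then 2.

>>> servo_tool:
  moves:
    - [[0,0,4,0],[0,0,2,0],[0,0,2,0],[0,0,2,0],[0,0,2,0],[0,0,1.5,0],[0,0,1,0],[0,0,0,0],[0,0,0,0]]

```text
time: 47.68
eef_pos: [555.7, 123.0, 70.4]
ee_rot: [0.675, 0.738, 0.001, 0.0]
ft_force: [-4.5, 1.7, 21.2]
finger_gap: -0.1
gripper_force: 10.2
```

```bash
python3 to.py 409 110.5 120
```

```text
t 47.67 p [555.7 123.   70.4] psi 95.04 tilt [ 0.001  0.    -1.   ] gap -0.1 gf 10.174352219864886 F [-4.5  1.7 21.2] q6 0.08
shift [   0.4 -147.1  -49.8]
```

>>> servo_tool:
  moves:
    - [[0,0,0.7,0],[0,0,0,0],[0,0,-10,0],[0,0,-25,0],[0,0,-20,0],[0,-20,0,0],[0,-45,0,0],[0,-45,0,0],[0,-37,5,0],[0,0,15,0],[0,0,12,0],[0,0,8,0],[0,0,3,0],[0,0,0,0],[0,0,0,0]]

```text
time: 49.55
eef_pos: [408.9, 109.8, 80.8]
ee_rot: [0.675, 0.738, 0.0, 0.0]
ft_force: [0.8, -0.1, 0.1]
finger_gap: -0.2
gripper_force: 0.0
```

```bash
python3 to.py 409 110.5 70; python3 lid.py side13.png
```

```text
t 49.55 p [408.9 109.8  80.8] psi 95.04 tilt [ 0.  0. -1.] gap -0.2 gf 0.0 F [ 0.8 -0.1  0.1] q6 0.1
shift [ 0.7  0.1 10.8]
(array([490.3,   8.5]), array([167.5, 234.2]), 94.9, np.int64(1955), np.float64(72.3))
(-75, -100) z 69.8 xy [425.  -86.7]
(-75, 100) z 75.9 xy [407.6 112.5]
(75, -100) z 69.6 xy [574.4 -73.7]
(75, 100) z 75.7 xy [557.  125.5]
```

>>> servo_tool:
  moves:
    - [[0,0,2,0],[0,0,2,0],[0,0,2,0],[0,0,2,0],[0,0,2,0],[0,0,1,0],[0,0,0.5,0],[0,0,0,0],[0,0,0,0]]

```text
time: 50.72
eef_pos: [408.8, 110.0, 69.9]
ee_rot: [0.675, 0.737, 0.0, 0.0]
ft_force: [-5.5, 2.1, 32.7]
finger_gap: 0.1
gripper_force: 16.2
```

```bash
python3 to.py; python3 lid.py side14.png
```

```text
t 50.73 p [408.8 110.   69.9] psi 95.04 tilt [ 0.001  0.    -1.   ] gap 0.1 gf 16.229935989249498 F [-5.5  2.1 32.7] q6 0.1
(array([489. ,   6.2]), array([169.4, 241.5]), 95.3, np.int64(1887), np.float64(69.5))
(-75, -100) z 68.6 xy [425.  -86.7]
(-75, 100) z 70.7 xy [407.6 112.5]
(75, -100) z 68.5 xy [574.4 -73.7]
(75, 100) z 70.5 xy [557.  125.5]
```

>>> servo_tool:
  moves:
    - [[0,0,-10,0],[0,0,-25,0],[0,0,-15,0],[0,20,0,0],[0,45,0,0],[0,45,0,0],[0,37,0,0],[0,0,15,0],[0,0,15,0],[0,0,12,0],[0,0,5,0],[0,0,2,0],[0,0,1,0],[0,0,0.7,0],[0,0,0,0],[0,0,0,0]]

```text
time: 52.78
eef_pos: [554.8, 122.6, 69.9]
ee_rot: [0.675, 0.738, 0.0, 0.0]
ft_force: [-10.7, -2.3, 25.5]
finger_gap: 0.1
gripper_force: 12.9
```

>>> servo_tool:
  moves:
    - [[0,0,-10,0],[0,0,-25,0],[0,0,-15,0],[-20,0,0,0],[-45,0,0,0],[-45,0,0,0],[-45,0,0,0],[-38,0,0,0],[0,0,15,0],[0,0,15,0],[0,0,12,0],[0,0,5,0],[0,0,1,0],[0,0,1,0],[0,0,0.5,0],[0,0,0,0],[0,0,0,0]]

```text
time: 54.9
eef_pos: [571.9, -68.9, 70.0]
ee_rot: [0.675, 0.738, 0.0, -0.0]
ft_force: [-7.9, 3.0, 19.8]
finger_gap: -0.2
gripper_force: 10.4
```

```bash
python3 to.py 493.5 -125.5 160 95; python3 lid.py side15.png
```

```text
t 54.9 p [571.9 -68.9  70. ] psi 95.08 tilt [ 0.  0. -1.] gap -0.2 gf 10.444893770618364 F [-7.9  3.  19.8] q6 -0.26
shift [-49.4 -83.1 -90. ]
turn 0.001
(array([492.2,   6.4]), array([170.5, 240.8]), 95.0, np.int64(1899), np.float64(69.5))
(-75, -100) z 68.9 xy [425.  -86.7]
(-75, 100) z 69.4 xy [407.6 112.5]
(75, -100) z 69.8 xy [574.4 -73.7]
(75, 100) z 70.3 xy [557.  125.5]
```

>>> servo_tool:
  moves:
    - [[0,0,-15,0],[0,0,-35,0],[0,0,-40,0],[-16,-27,0,0],[-17,-28,0,0],[-16,-27,0,0],[0,0,0,0],[0,0,0,0]]
  hand: 24

```text
time: 55.95
eef_pos: [495.7, -125.6, 159.5]
ee_rot: [0.675, 0.737, 0.0, 0.001]
ft_force: [-0.2, -0.1, -0.3]
finger_gap: 23.8
gripper_force: 0.0
```

```bash
python3 to.py 492.7 -125.6 40.5 95
```

```text
t 55.95 p [ 495.7 -125.6  159.5] psi 95.03 tilt [ 0.001 -0.    -1.   ] gap 23.8 gf 0.0 F [-0.2 -0.1 -0.3] q6 -0.4
shift [  0.3  -3.1 119. ]
turn 0.001
```

>>> servo_tool:
  moves:
    - [[0,-3,10,0],[0,0,25,0],[0,0,30,0],[0,0,20,0],[0,0,10,0],[0,0,10,0],[0,0,8,0],[0,0,6,0],[0,0,0,0],[0,0,0,0]]

```text
time: 57.2
eef_pos: [491.9, -126.0, 40.2]
ee_rot: [0.675, 0.738, 0.0, 0.0]
ft_force: [-0.4, -0.7, -0.5]
finger_gap: 24.3
gripper_force: 0.0
```

>>> servo_tool:
  moves:
    - [[0,0,0,0],[0,0,0,0],[0,0,0,0],[0,0,0,0],[0,0,0,0]]
  hand: 0
  force: 30

```text
time: 57.82
eef_pos: [493.6, -126.0, 40.5]
ee_rot: [0.675, 0.737, 0.001, 0.001]
ft_force: [7.6, 4.5, -2.4]
finger_gap: 8.1
gripper_force: 33.4
```

>>> servo_tool:
  moves:
    - [[0,0,0,0.1],[0,0,0,0.15],[0,0,0,0.15],[0,0,0,0.15],[0,0,0,0.15],[0,0,0,0.15],[0,0,0,0.15],[0,0,0,0.15],[0,0,0,0.15],[0,0,0,0.12],[0,0,0,0.06],[0,0,0,0],[0,0,0,0]]

```text
time: 59.45
eef_pos: [492.4, -125.1, 40.4]
ee_rot: [0.996, 0.089, 0.001, -0.0]
ft_force: [4.0, 13.2, 5.0]
finger_gap: 8.2
gripper_force: 34.7
```

```bash
python3 to.py 492.7 -125.6 40 5; python3 -c "
from h import *;print(robot.read_state()['ft_torque'])"
```

```text
t 59.45 p [ 492.4 -125.1   40.4] psi 10.22 tilt [ 0.001  0.    -1.   ] gap 8.2 gf 34.68069925904274 F [ 4.  13.2  5. ] q6 1.08
shift [0.3 0.5 0.4]
turn 0.091
[ 2.43139302 -0.53871067 -0.08573171]
```

>>> servo_tool:
  moves:
    - [[0,0,0,0.05],[0,0,0,0.04],[0,0,0,0.02],[0,0,0,0.02],[0,0,0,0],[0,0,0,0]]

```text
time: 60.2
eef_pos: [492.3, -125.1, 40.4]
ee_rot: [1.0, 0.025, 0.001, -0.0]
ft_force: [4.3, 15.2, 6.5]
finger_gap: 8.5
gripper_force: 48.7
```

```bash
python3 to.py 492.7 -125.6 40 5; python3 -c "
from h import *;print(robot.read_state()['ft_torque'])"
```

```text
t 60.2 p [ 492.3 -125.1   40.4] psi 2.84 tilt [ 0.001  0.    -1.   ] gap 8.5 gf 48.65216532518389 F [ 4.3 15.2  6.5] q6 1.21
shift [0.4 0.5 0.4]
turn -0.038
[ 2.62089411 -0.66594808  0.83700038]
```

Stop reached (torque 0.84). Release and lift, move aside, inspect.

>>> servo_tool:
  moves:
    - [[0,0,0,0],[0,0,0,0],[0,0,0,0],[0,0,-10,0],[0,0,-20,0],[0,0,-35,0],[0,0,-40,0],[0,0,-40,0],[0,-25,-20,0],[0,-45,0,0],[0,-45,0,0],[0,-45,0,0],[0,-45,0,0],[0,-45,0,0],[0,-30,0,0],[0,-15,0,0],[0,0,0,0],[0,0,0,0]]
  hand: 24

```text
time: 62.45
eef_pos: [477.3, 167.9, 205.0]
ee_rot: [1.0, 0.024, -0.0, 0.0]
ft_force: [0.2, 0.3, 0.0]
finger_gap: 23.8
gripper_force: 0.0
```

```bash
python3 lid.py side16.png; python3 to.py; python3 - <<'E'
from fit import *
d=snap('top','top3.png'); im=d['image']; s=cv2.imread('pics/side16.png')
a=cv2.resize(im[150:285,225:405],(720,540),interpolation=cv2.INTER_CUBIC)[:,200:600]
b=cv2.resize(s[180:300,200:290+40],(585,540),interpolation=cv2.INTER_CUBIC)[:,185:]
cv2.imwrite('pics/c5.png',np.hstack([a,b]))
W=cloud(d);x,y,z=W[...,0],W[...,1],W[...,2]
m=(x>455)&(x<526)&(y>-150)&(y<-98)&(z>50)&(z<80); print('wing',rect(W,m))
m=(x>526)&(x<562)&(y>-150)&(y<-98)&(z>50)&(z<80); print('ind',rect(W,m))
E
```

```text
(array([489.1,  18.2]), array([165.9, 218.7]), 94.7, np.int64(1863), np.float64(69.4))
(-75, -100) z 68.4 xy [425.  -86.7]
(-75, 100) z 69.6 xy [407.6 112.5]
(75, -100) z 69.0 xy [574.4 -73.7]
(75, 100) z 70.2 xy [557.  125.5]
t 62.5 p [477.4 167.8 205. ] psi 2.74 tilt [-0. -0. -1.] gap 24.1 gf 0.0 F [-0.1 -0.6  0.3] q6 1.8
wing (array([ 492.2, -125.7]), array([13.9, 54. ]), 178.3, np.int64(53), np.float64(65.8))
ind (array([ 541.2, -121.1]), array([18.5, 18.9]), 91.7, np.int64(32), np.float64(64.5))
```

View pics/c5.png

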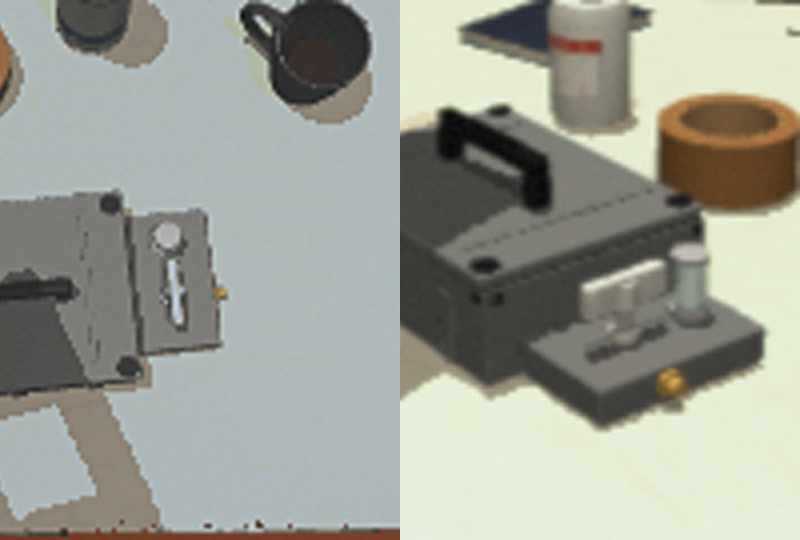

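The lid sits flat on the case. The valve wings lie along the case's x, at about (172, 290) in the left half, and the indicator is upright.

```bash
python3 -c "
from h import *
print(hand_in())"
```

```text
the job is handed in; nothing more can be done
None
```

The job is handed in at about 62 s of the 184 s allowed: the valve was opened, the one carton and one red marker near the valve packed, the lid laid on and pressed flat at all four corners, and the valve closed against its stop without touching the indicator; the hand-in gave no verdict.

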